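Tip loose nuts from a hand chute into a press-to-open bin

ROBOT

A 6-joint arm with a two-finger parallel gripper is mounted at the origin on the work surface. World frame = base frame: x ahead of the robot, y to its left, z up, the work surface at z = 0. Lengths are in m, angles in rad, forces in N, time in s.
With the tool pointing down it reaches from about 0.3 to 0.875 m from the base axis. Payload 6.4 kg.
Tool frame: the origin (TCP) lies where the fingers leave the gripper's body, on its centre line; the fingertips stand 73 mm ahead of it and the grasp point (between the pads) lies 54 mm ahead of it; z points along the fingers, y is the line along which they close (so a half turn about z gives the same grasp; the last joint's range is limited). The gripper opens to 85 mm and grips with 20 to 120 N. Pads are 22 mm wide; open, the fingers measure 114 mm over their backs; the gripper's body (76 mm by 85 mm) begins 54 mm behind the grasp point. The pads swing forward as they close: fully open they stand 13 mm farther back than shut.
Start: joints at [0.915, 0.181, 1.607, -0, 1.354, -0.206], TCP at [0.25, 0.518, 0.304] pointing down, gripper open.
Joint ranges: [-2.99, 2.99], [-0.89, 2.07], [0.3, 2.58], [-1.14, 4.28], [0, 2.63], [-3.12, 3.12]. Speed limits (rad/s): [2.57, 2.57, 3.01, 3.14, 3.14, 3.14].

INTERFACE

Orientations are given as a unit quaternion [w, x, y, z].
In Python, from bench import ctrl gives the robot as it stands.
- The arm moves only by the tool carry_out, never from a script. Its argument "steps" is one flat list of numbers, 7 for each row, row after row: the shift along the tool's x, y, z in m, then the turn, a rotation vector about the tool's x, y, z in rad, then the opening, from 0 (shut) to 1 (fully open). In form: [dx, dy, dz, wx, wy, wz, claw, dx, dy, dz, wx, wy, wz, claw, ...]. A call has 1 to 20 rows; each row is the pose to reach, as a shift and turn from the pose commanded when the call began, along the tool's axes at that moment; what a row does not reach only later rows make up. A row lasts 1/10 s, in which the tool goes at most 50 mm and 8.59 degrees, less where a joint would pass 70% of its speed; a pose out of reach is approached as far as the arm can. A call with a gripper value outside its range is refused whole. The fingers move at their own pace and stop on an object; the grip force is fixed at half the most. Time passes only in rows, so rows that repeat a pose let the fingers close. It gives the time, the measured TCP pose, the force, the opening and the grip force at its end, in the units of the state.
- ctrl.get_obs(): the state, without advancing time (a new reading comes with each control period).
- ctrl.camera(name): name is "scene" or "top" or "wrist"; returns the picture (480x640x3 uint8, red, green, blue); there is no depth.
- ctrl.camera_params(name): a dict with "vertical_fov" (degrees; the focal length in pixels is half the picture's height over the tangent of half this angle, whatever the lens; pixels are square), "cx", "cy" (the principal point, pixels), "cam_to_world" (4x4, takes a point from camera to world coordinates); the wrist camera has in their place "hand_eye" (4x4, takes a point from camera to tool coordinates, whose origin is the TCP and whose axes are the flange's). Camera axes: x right, y down, z forward; pixel columns grow to the right and rows downward; lengths in m; the calibration is good to about 2 mm. A picture is of the moment at which its call begins: read the wrist's pose just before it. camera_params takes no time and is no camera call.
- ctrl.hand_in(): hands the job in; it is judged then, once.
The state is a dict: "time_s": time; "q": joint angles; "dq": joint speeds; "joint_efforts": joint torques, N m; "eef_pos": TCP position; "eef_rot": TCP orientation; "wrist_force": force on the tool from outside, world axes, zero at the start; "torque": the same for the moment, N m; "opening": opening from 0.0 (shut) to 1.0 (fully open); "grasp_force": force on a finger pad.
Only numpy, scipy, OpenCV 4.12 (cv2) and the standard library are available. Lean on these libraries where they do the work, as an engineer would, in place of code of your own. Each camera call takes 0.05 s, during which the arm holds its last target. There are 200 camera calls.

TASK

Put the four stainless nuts lying in the hand chute away into the nut bin: pick the chute up by its grip block, keep it level while you rest its spout on the bin's sprung round collar and gently press the collar most of its way down so that the shutter below opens, then tilt the chute, still pressing lightly and never hard, until all four nuts have slid through into the clear box. Only then lift off and set the empty chute down, standing level on its feet on the open bench; touch the nuts only with the chute and leave the other things on the bench alone.

Things in the scene. Friction and masses are not known exactly. Their poses are not given: they have to be found in the camera images.
- chute: steel hand chute, about 0.3 kg: open channel 180 mm long, 30 wide outside, 25 inside, closed back. It stands level on two 6 mm deep cross feet (at x +32 and -75 mm), nuts in its back half. Origin mid-length at the feet's underside; +x to the open spout (x +90 mm), z up. Channel underside z 6 mm, inner floor 8.5, side walls to 31 (22 over the last 50 mm at the spout)
- chute_grip (a point): centre of the chute's black grip block, 34 mm along the chute, 24 mm across, 36 mm tall, bridged over the middle of the channel; the point is 52 mm above the chute's origin, so the block spans 34 to 70 mm above the bench. The nuts slide freely beneath it; axes as the chute's
- spout_lip (a point): middle of the spout's front edge, on the inner floor: 90 mm ahead of the chute's origin and 8.5 mm above it; axes as the chute's
- bin: nut bin fixed to the bench: clear box 100 mm (x) by 124 mm (y), 70 mm tall, 4 mm walls and floor, under a white-topped head with a clear skirt, 110 by 134 mm. Origin on the bench straight below the middle of the round filling mouth; z up. The head is clamped at a different height each time, which no reading gives
- mouth_low (a point): on the mouth's axis, fixed 128 mm above the bench: the LOWEST the rim can start. The real rim starts 0 to 50 mm above this point, to be found by touch or sight. The mouth is a black round collar, 50 mm inside and 60 mm outside diameter, its flat rim 22 mm above a steel sleeve (72 mm diameter) and 42 mm above the head's flat top
- bin_floor (a point): centre of the bin's inner floor, 4 mm above the bench. The collar is sprung: it sinks from about 1.2 N, 1 N more per mm, to a hard stop at 8 mm (about 9.2 N). Sinking, it draws apart two shutter plates inside, their top 49 mm below the raised rim: nuts fall through from about 4 mm down, fully open near the stop. Let go, it springs up and shuts
- nut0: stainless hex nut 1 of 4 (all alike), about 20 mm across and 10 mm thick, 17 g, starts lying flat in the chute; origin at the centre of its lower face. It stays put in the chute up to about 14 degrees of slope and slides by itself from about 25 degrees (friction differs each time). In the bin it lies less than 55 mm above the bench
- nut1: stainless hex nut 2 of 4 (all alike), about 20 mm across and 10 mm thick, 17 g, starts lying flat in the chute; origin at the centre of its lower face. It stays put in the chute up to about 14 degrees of slope and slides by itself from about 25 degrees (friction differs each time). In the bin it lies less than 55 mm above the bench
- nut2: stainless hex nut 3 of 4 (all alike), about 20 mm across and 10 mm thick, 17 g, starts lying flat in the chute; origin at the centre of its lower face. It stays put in the chute up to about 14 degrees of slope and slides by itself from about 25 degrees (friction differs each time). In the bin it lies less than 55 mm above the bench
- nut3: stainless hex nut 4 of 4 (all alike), about 20 mm across and 10 mm thick, 17 g, starts lying flat in the chute; origin at the centre of its lower face. It stays put in the chute up to about 14 degrees of slope and slides by itself from about 25 degrees (friction differs each time). In the bin it lies less than 55 mm above the bench
- detergent: bystander, to be left alone: white 68 mm round, 200 mm tall detergent bottle; origin under its middle
- brown_bottle: bystander, to be left alone: brown 64 mm round, 170 mm tall bottle; origin under its middle
- salve_jar: bystander, to be left alone: white 64 mm round, 60 mm tall jar with a lid; origin under its middle
- brush: bystander, to be left alone: scrubbing brush lying on the bench; origin under its middle
- wrench: bystander, to be left alone: 150 mm wrench lying on the bench; origin under its middle
- crescent_knife: bystander, to be left alone: crescent knife with a wooden cross handle, about 100 mm by 75 mm, lying flat; origin under its middle
- mug: bystander, to be left alone: white mug, 76 mm round, 85 mm tall; origin under its middle
Not all that is in view belongs to the job. Leave any red look-alike of the chute alone.

How it is judged:
By the outcome, as a careful person would: the job done as asked, in the order asked, and still so for the second after the job is handed in, with the robot touching nothing.
It also fails if it takes over 64 s, if anything falls off the work surface, if the arm or the gripper's body presses on something with over 40 N, if the wrist force passes 120 N, or if a joint passes its speed limit or range.

## Working session

There is one attempt and no reset: what is moved stays moved. The work goes in short steps, Python scripts to look and compute and a tool call to move; the robot and the scene stay as the last step left them, time stands still between calls to the robot, and variables do not carry over. Pictures are saved under pics/ and viewed, at most 10 in all, crops included, and the job is handed in when it is done.

Besides the shell and the picture viewer there is one more tool, called after "Emit:" by a JSON object that holds its "name" and its "arguments". carry_out: Moves the arm, as the interface text tells. Its arguments: {"type":"object","properties":{"steps":{"type":"array"}},"required":["steps"]}

```bash
mkdir -p pics; ls; python3 - <<'E'
from bench import ctrl
import cv2,numpy as np
np.set_printoptions(precision=4,suppress=True)
for n in("scene","top"):
    cv2.imwrite(f"pics/{n}0.png",ctrl.camera(n)[:,:,::-1]); print(ctrl.camera_params(n))
print(ctrl.camera_params("wrist")); print(ctrl.get_obs())
E
```

```text
pics
{'vertical_fov': 49.630729771508875, 'cx': 315.3924976601936, 'cy': 237.7256358740979, 'cam_to_world': array([[ 0.5502,  0.583 , -0.5979,  1.108 ],
       [ 0.835 , -0.394 ,  0.3842, -0.376 ],
       [-0.0115, -0.7106, -0.7035,  0.8134],
       [ 0.    ,  0.    ,  0.    ,  1.    ]])}
{'vertical_fov': 52.40831605363459, 'cx': 309.8647115378156, 'cy': 247.15986744696923, 'cam_to_world': array([[-0.0174, -0.9895,  0.1436,  0.374 ],
       [-0.9998,  0.0171, -0.0039, -0.0054],
       [ 0.0014, -0.1437, -0.9896,  1.1898],
       [ 0.    ,  0.    ,  0.    ,  1.    ]])}
{'vertical_fov': 66.90552281805707, 'cx': 320.7307265543654, 'cy': 238.3393223433252, 'hand_eye': array([[-0.0002, -0.9579, -0.2872,  0.0727],
       [ 1.    , -0.0002,  0.    ,  0.0003],
       [-0.    , -0.2872,  0.9579, -0.0697],
       [ 0.    ,  0.    ,  0.    ,  1.    ]])}
{'time_s': 0.1, 'q': array([ 0.9147,  0.1815,  1.6079, -0.    ,  1.3538, -0.2063]), 'dq': array([-0.0009, -0.0037, -0.0004, -0.0006,  0.0009,  0.0002]), 'joint_efforts': array([ -0.0004, -44.5869, -35.2238,  -0.0003,   0.004 ,  -0.    ]), 'eef_pos': array([0.2498, 0.5175, 0.3031]), 'eef_rot': array([-0.0003,  0.223 ,  0.9748, -0.0007]), 'wrist_force': array([ 0.0402, -0.1163,  0.5152]), 'torque': array([0.0014, 0.0119, 0.0418]), 'grasp_force': 0.0, 'opening': 1.0005010504868312}
```

View pics/top0.png

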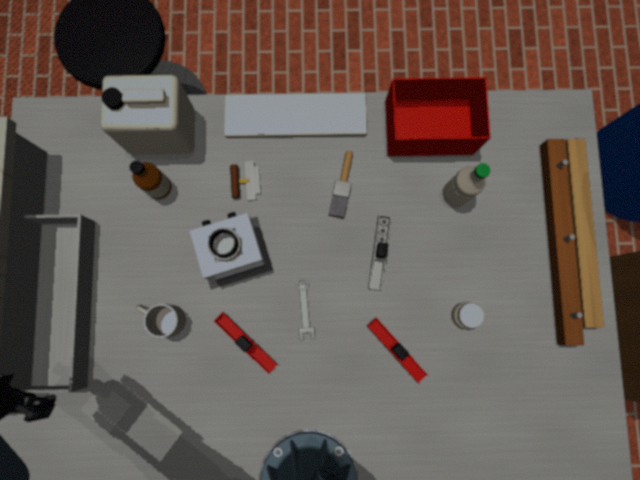

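View pics/scene0.png

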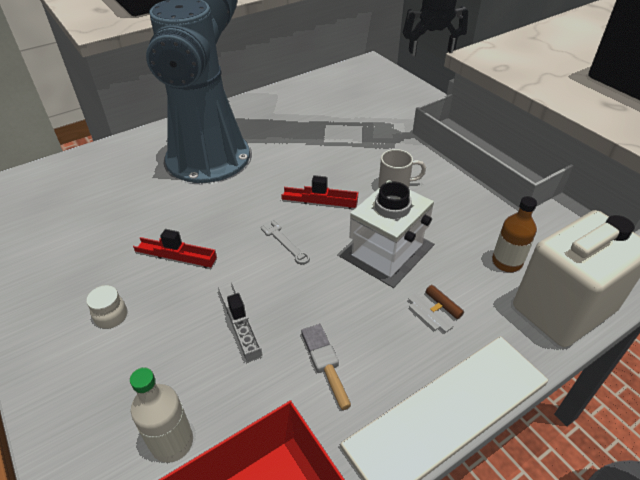

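```bash
cat > h.py <<'E'
import numpy as np, cv2
from bench import ctrl
from scipy.spatial.transform import Rotation as R
np.set_printoptions(precision=4,suppress=True)
def tool():
    o=ctrl.get_obs(); T=np.eye(4); w,x,y,z=o["eef_rot"]
    T[:3,:3]=R.from_quat([x,y,z,w]).as_matrix(); T[:3,3]=o["eef_pos"]; return T
def ray(n,uv,T=None):
    p=ctrl.camera_params(n); f=240/np.tan(np.radians(p["vertical_fov"]/2))
    C=T@p["hand_eye"] if n=="wrist" else p["cam_to_world"]
    d=C[:3,:3]@np.array([(uv[0]-p["cx"])/f,(uv[1]-p["cy"])/f,1]); return C[:3,3],d/np.linalg.norm(d)
def plane(n,uv,z,T=None):
    c,d=ray(n,uv,T); return c+d*(z-c[2])/d[2]
def tri(r1,r2):
    (a,u),(b,v)=r1,r2; s=np.linalg.lstsq(np.c_[u,-v],b-a,rcond=None)[0]
    p,q=a+u*s[0],b+v*s[1]; return (p+q)/2,np.linalg.norm(p-q)
def blobs(im,roi,thr=45):
    x0,y0,x1,y1=roi; m=(im[y0:y1,x0:x1].max(2)<thr).astype(np.uint8)
    n,l,s,c=cv2.connectedComponentsWithStats(m)
    return [(s[i][4],c[i]+[x0,y0],s[i][:4]+[x0,y0,0,0]) for i in range(1,n) if s[i][4]>15]
E
python3 - <<'E'
from h import *
t=cv2.imread("pics/top0.png");s=cv2.imread("pics/scene0.png")
for nm,im,roi in(("tg",t,(360,225,400,275)),("sg",s,(215,280,260,330)),("tm",t,(195,220,255,270)),("sm",s,(370,175,418,222))):
    print(nm,*blobs(im,roi))
a=cv2.resize(t[195:310,185:265],None,fx=4,fy=4,interpolation=2);b=cv2.resize(t[205:300,345:415],None,fx=4,fy=4,interpolation=2);c=cv2.resize(s[170:260,360:440],None,fx=4,fy=4,interpolation=2)
W=np.zeros((560,800,3),np.uint8);W[:460,:320]=a;W[:380,330:610]=b
W2=cv2.resize(s[170:220,365:425],(190,158));W[:158,610:]=W2
cv2.imwrite("pics/c1.png",W)
E
```

```text
tg (np.int32(136), array([381.5   , 250.3309]), array([376, 243,  11,  15]))
sg (np.int32(296), array([235.8986, 306.2399]), array([228, 294,  17,  25]))
tm (np.int32(17), array([205.7059, 222.1765]), array([203, 221,   7,   4])) (np.int32(199), array([222.6533, 241.8945]), array([210, 230,  28,  27]))
sm (np.int32(642), array([393.4611, 195.3941]), array([378, 182,  31,  28]))
```

View pics/c1.png

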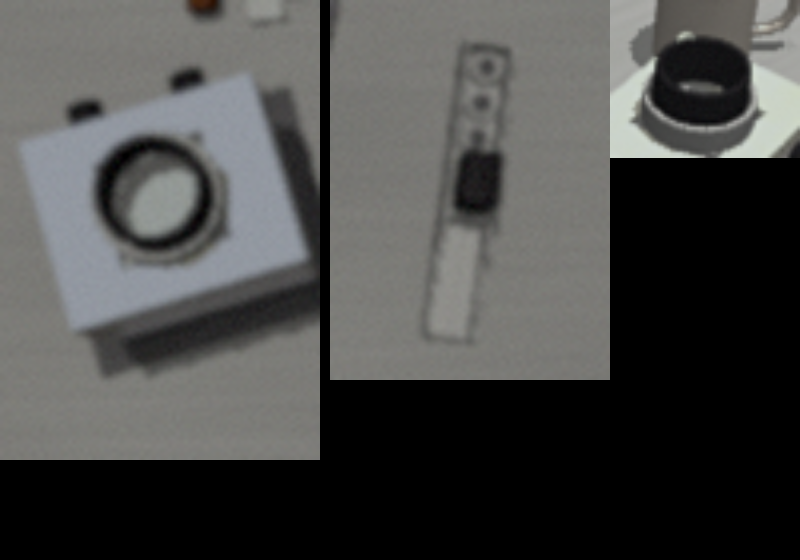

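```bash
python3 - <<'E'
from h import *
g=plane("top",(381.5,250.3),.06);b=plane("top",(384.2,216.7),.031);s=plane("top",(374.5,290.2),.015)
print("grip",g,"back",b,"spout",s,"len",np.linalg.norm((b-s)[:2]),"mid",(b+s)/2,"yaw",np.degrees(np.arctan2(*(s-b)[1::-1])))
print("grip tri",tri(ray("top",(381.5,250.3)),ray("scene",(235.9,306.2))))
r=ray("scene",(394,192));h=15.8*-r[1][2]
print("mouth",h,tri(ray("top",(223.8,243)),ray("scene",(394.05,181.7+h))))
print(plane("top",(223.8-15.2,243),.16)-plane("top",(223.8+15.2,243),.16))
T=tool();print(T)
E
```

```text
grip [ 0.5277 -0.1773  0.06  ] back [ 0.6137 -0.1914  0.031 ] spout [ 0.4373 -0.1636  0.015 ] len 0.17856455509657004 mid [ 0.5255 -0.1775  0.023 ] yaw 171.02986271817127
grip tri (array([ 0.5285, -0.1794,  0.0512]), np.float64(0.0017275607947922845))
mouth 10.001645892594114 (array([0.5355, 0.1743, 0.1644]), np.float64(0.002100606666527876))
[0.0011 0.0649 0.    ]
[[-0.9005  0.4348 -0.0009  0.2498]
 [ 0.4348  0.9005 -0.0012  0.5175]
 [ 0.0003 -0.0015 -1.      0.3031]
 [ 0.      0.      0.      1.    ]]
```

Emit:
{"name": "carry_out", "arguments": {"steps": [-0.55,-0.505,0.05,0,0,-0.295,1,-0.55,-0.505,0.05,0,0,-0.295,1,-0.55,-0.505,0.05,0,0,-0.295,1,-0.55,-0.505,0.05,0,0,-0.295,1,-0.55,-0.505,0.05,0,0,-0.295,1,-0.55,-0.505,0.05,0,0,-0.295,1,-0.55,-0.505,0.05,0,0,-0.295,1,-0.55,-0.505,0.05,0,0,-0.295,1,-0.55,-0.505,0.05,0,0,-0.295,1,-0.55,-0.505,0.05,0,0,-0.295,1,-0.55,-0.505,0.05,0,0,-0.295,1,-0.55,-0.505,0.05,0,0,-0.295,1,-0.55,-0.505,0.05,0,0,-0.295,1,-0.55,-0.505,0.05,0,0,-0.295,1,-0.55,-0.505,0.05,0,0,-0.295,1,-0.55,-0.505,0.05,0,0,-0.295,1,-0.55,-0.505,0.05,0,0,-0.295,1,-0.55,-0.505,0.05,0,0,-0.295,1,-0.55,-0.505,0.05,0,0,-0.295,1,-0.55,-0.505,0.05,0,0,-0.295,1]}}

```text
time_s: 2.1
eef_pos: [0.5256, -0.1747, 0.2542]
eef_rot: [0.0, 0.076, 0.997, -0.0]
wrist_force: [0.3, -0.1, -0.1]
opening: 1.002
grasp_force: 0.0
```

```bash
python3 - <<'E'
from h import *
T=tool();o=ctrl.get_obs();print(T,o["q"],o["wrist_force"],o["time_s"]);np.save("T1.npy",T)
im=ctrl.camera("wrist")[:,:,::-1];cv2.imwrite("pics/w1.png",im)
for b in blobs(im,(100,60,540,420),40):
    if b[0]>400: print(b,plane("wrist",b[1],.07,T))
E
```

```text
[[-0.9883  0.1524  0.0002  0.5256]
 [ 0.1524  0.9883 -0.0001 -0.1747]
 [-0.0002 -0.     -1.      0.2542]
 [ 0.      0.      0.      1.    ]] [-0.5352  0.1836  1.7088  0.0001  1.249  -1.9531] [ 0.3421 -0.05   -0.1052] 2.1
(np.int32(1501), array([313.7315, 233.3171]), array([299, 208,  32,  52])) [ 0.5246 -0.1796  0.07  ]
(np.int32(8082), array([479.363 , 375.5761]), array([428, 297, 112, 123])) [ 0.6655 -0.0641  0.07  ]
(np.int32(8213), array([161.2813, 375.9855]), array([100, 301, 115, 119])) [ 0.6261 -0.3229  0.07  ]
(np.int32(979), array([320.9775, 415.5495]), array([254, 411, 135,   9])) [ 0.6854 -0.199   0.07  ]
```

View pics/w1.png

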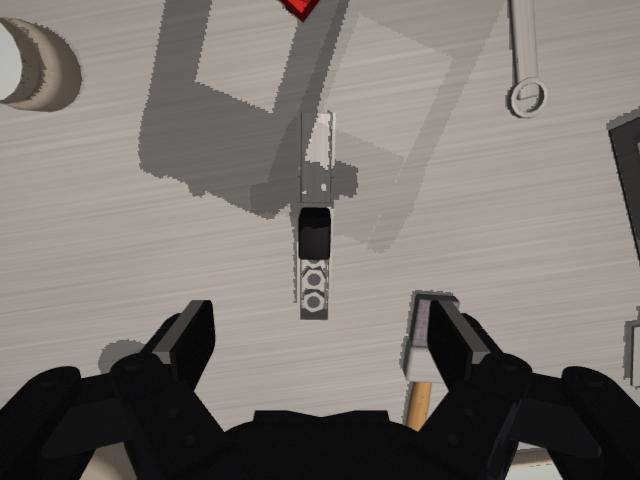

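Emit:
{"name": "carry_out", "arguments": {"steps": [0,-0.005,0.04,0,0,0,1,0,-0.005,0.08,0,0,0,1,0,-0.005,0.115,0,0,0,1,0,-0.005,0.135,0,0,0,1,0,-0.005,0.145,0,0,0,1,0,-0.005,0.147,0,0,0,1,0,-0.005,0.147,0,0,0,1,0,-0.005,0.147,0,0,0,0.5,0,-0.005,0.147,0,0,0,0.4,0,-0.005,0.147,0,0,0,0.3,0,-0.005,0.147,0,0,0,0.2,0,-0.005,0.147,0,0,0,0.1,0,-0.005,0.147,0,0,0,0,0,-0.005,0.147,0,0,0,0,0,-0.005,0.147,0,0,0,0,0,-0.005,0.147,0,0,0,0]}}

```text
time_s: 3.75
eef_pos: [0.5252, -0.1812, 0.1074]
eef_rot: [0.0, 0.077, 0.997, -0.0]
wrist_force: [-0.8, 1.2, 4.9]
opening: 0.279
grasp_force: 58.9
```

```bash
python3 - <<'E'
from h import *
T=tool();o=ctrl.get_obs();print(T,o["wrist_force"],o["torque"],o["opening"],o["grasp_force"],o["time_s"]);np.save("T2.npy",T)
cv2.imwrite("pics/w2.png",ctrl.camera("wrist")[:,:,::-1])
E
```

```text
[[-0.9881  0.1541  0.0004  0.5252]
 [ 0.1541  0.9881 -0.0004 -0.1812]
 [-0.0005 -0.0003 -1.      0.1074]
 [ 0.      0.      0.      1.    ]] [-0.822   1.2183  4.873 ] [0.1124 0.2241 0.0377] 0.27862338241708573 58.92050743103027 3.75
```

Emit:
{"name": "carry_out", "arguments": {"steps": [0,0,-0.002,0,0,0,0,0,0,-0.006,0,0,0,0,0,0,-0.012,0,0,0,0,0,0,-0.02,0,0,0,0,0,0,-0.03,0,0,0,0,0,0,-0.042,0,0,0,0,0,0,-0.055,0,0,0,0,0,0,-0.07,0,0,0,0,0,0,-0.085,0,0,0,0,0,0,-0.1,0,0,0,0,0,0,-0.115,0,0,0,0,0,0,-0.13,0,0,0,0,0,0,-0.145,0,0,0,0,0,0,-0.16,0,0,0,0,0,0,-0.173,0,0,0,0,0,0,-0.185,0,0,0,0,0,0,-0.193,0,0,0,0,0,0,-0.198,0,0,0,0,0,0,-0.2,0,0,0,0,0,0,-0.2,0,0,0,0]}}

```text
time_s: 5.8
eef_pos: [0.5249, -0.181, 0.3067]
eef_rot: [-0.0, 0.077, 0.997, 0.0]
wrist_force: [-0.5, -0.3, -4.7]
opening: 0.274
grasp_force: 58.8
```

```bash
python3 - <<'E'
from h import *
T=tool();o=ctrl.get_obs();print(T,o["wrist_force"],o["torque"],o["opening"],o["grasp_force"],o["time_s"])
a=ctrl.camera("wrist")[:,:,::-1]
cv2.imwrite("pics/w3.png",a)
# desired lip at mouth axis (lip level offset 90mm along tool x)
M=np.array([.5355,.1743,0]); tcp=M-.088*T[:3,0]; d=tcp-T[:3,3]; print("tool shift",T[:3,:3].T@[d[0],d[1],0])
E
```

```text
[[-0.988   0.1542 -0.0003  0.5249]
 [ 0.1542  0.988   0.0002 -0.181 ]
 [ 0.0003  0.0001 -1.      0.3067]
 [ 0.      0.      0.      1.    ]] [-0.4536 -0.2726 -4.7042] [-0.023   0.0587  0.0139] 0.27357301260704014 58.82305920124054 5.8
tool shift [-0.0437  0.3527  0.    ]
```

View pics/w3.png

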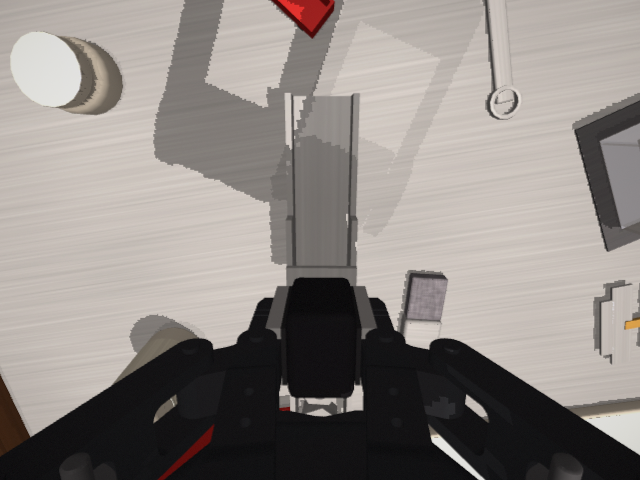

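Emit:
{"name": "carry_out", "arguments": {"steps": [-0.001,0.004,0,0,0,0,0,-0.003,0.012,0,0,0,0,0,-0.005,0.024,0,0,0,0,0,-0.008,0.04,0,0,0,0,0,-0.012,0.06,0,0,0,0,0,-0.017,0.084,0,0,0,0,0,-0.023,0.11,0,0,0,0,0,-0.029,0.136,0,0,0,0,0,-0.034,0.162,0,0,0,0,0,-0.039,0.188,0,0,0,0,0,-0.045,0.214,0,0,0,0,0,-0.05,0.24,0,0,0,0,0,-0.055,0.264,0,0,0,0,0,-0.06,0.288,0,0,0,0,0,-0.065,0.308,0,0,0,0,0,-0.068,0.324,0,0,0,0,0,-0.071,0.336,0,0,0,0,0,-0.073,0.344,0,0,0,0,0,-0.074,0.35,0,0,0,0,0,-0.074,0.353,0,0,0,0,0]}}

```text
time_s: 7.85
eef_pos: [0.6526, 0.1565, 0.3068]
eef_rot: [-0.0, 0.077, 0.997, -0.0]
wrist_force: [-0.6, -0.8, -3.3]
opening: 0.275
grasp_force: 59.0
```

```bash
python3 - <<'E'
from h import *
T=tool();o=ctrl.get_obs();print(T,o["wrist_force"],o["torque"],o["q"],o["time_s"]);np.save("T4.npy",T)
a=ctrl.camera("wrist")[:,:,::-1]
cv2.imwrite("pics/w4.png",a)
I=np.diag([1,-1,-1,1.])  # tool frame as world with z flipped
c,d=ray("wrist",(322,94),np.eye(4)); print("lip in tool", c+d*(.0989-c[2])/d[2], c+d*(.085-c[2])/d[2])
cv2.imwrite("pics/s4.png",ctrl.camera("scene")[:,:,::-1])
E
```

```text
[[-0.988   0.1544 -0.0002  0.6526]
 [ 0.1544  0.988  -0.0001  0.1565]
 [ 0.0001 -0.0001 -1.      0.3068]
 [ 0.      0.      0.      1.    ]] [-0.6186 -0.8301 -3.3148] [0.0385 0.024  0.0062] [ 0.0589  0.389   1.3405 -0.0001  1.4122 -1.3568] 7.85
lip in tool [0.0873 0.0007 0.0989] [0.0861 0.0007 0.085 ]
```

View pics/w4.png

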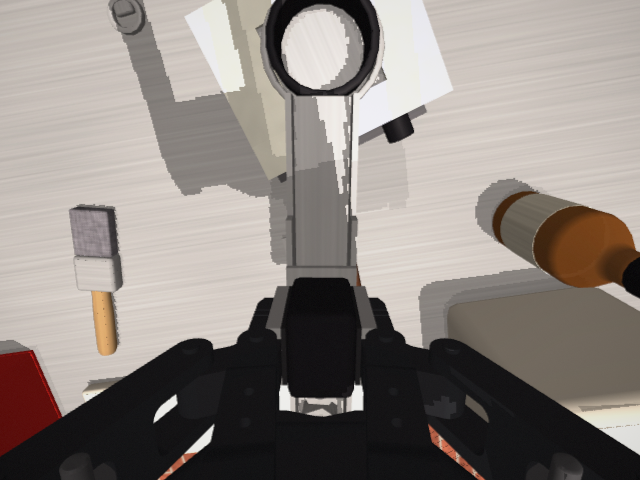

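```bash
python3 - <<'E'
from h import *
T=np.load("T4.npy");im=cv2.imread("pics/w4.png")
m=(im[:100].max(2)<50)
for r in range(5,96,10):
    x=np.where(m[r,220:420])[0]+220; print(r,x.min(),x.max(),end=" | ")
print()
for z in(.16,.164,.168):
    for v in (35,42,48):
        p=plane("wrist",(322.5,v),z,T); print(z,v,p,"tool",T[:3,:3].T@(p-T[:3,3]))
    a=plane("wrist",(266,40),z,T)-plane("wrist",(379,40),z,T);print(np.linalg.norm(a))
E
```

```text
5 273 371 | 15 269 375 | 25 267 378 | 35 266 378 | 45 266 378 | 55 269 376 | 65 271 372 | 75 279 366 | 85 286 358 | 95 298 299 | 
0.16 35 [0.5334 0.1762 0.16  ] tool [0.1208 0.0011 0.1468]
0.16 42 [0.5367 0.1757 0.16  ] tool [0.1174 0.0011 0.1468]
0.16 48 [0.5396 0.1752 0.16  ] tool [0.1145 0.0011 0.1468]
0.06042507557421304
0.164 35 [0.5343 0.176  0.164 ] tool [0.1199 0.0011 0.1428]
0.164 42 [0.5375 0.1755 0.164 ] tool [0.1166 0.0011 0.1428]
0.164 48 [0.5403 0.1751 0.164 ] tool [0.1138 0.0011 0.1428]
0.059308741760103145
0.168 35 [0.5352 0.1759 0.168 ] tool [0.119  0.001  0.1388]
0.168 42 [0.5383 0.1754 0.168 ] tool [0.1158 0.0011 0.1388]
0.168 48 [0.5411 0.175  0.168 ] tool [0.113  0.0011 0.1388]
0.0581924079459933
```

View pics/s4.png

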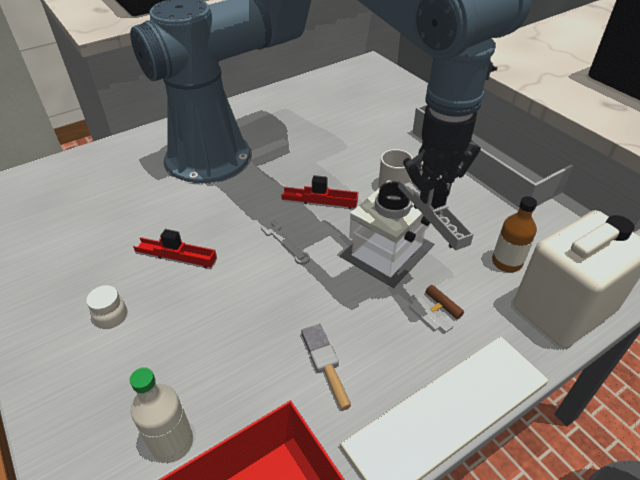

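Emit:
{"name": "carry_out", "arguments": {"steps": [0.002,0,0.002,0,0,0,0,0.006,0,0.006,0,0,0,0,0.011,0,0.012,0,0,0,0,0.017,0,0.019,0,0,0,0,0.022,0,0.025,0,0,0,0,0.026,0,0.03,0,0,0,0,0.029,0,0.032,0,0,0,0,0.03,0,0.033,0,0,0,0,0.03,0,0.033,0,0,0,0,0.03,0,0.033,0,0,0,0,0.03,0,0.033,0,0,0,0,0.03,0,0.033,0,0,0,0]}}

```text
time_s: 9.15
eef_pos: [0.6231, 0.1609, 0.2741]
eef_rot: [0.0, 0.077, 0.997, 0.0]
wrist_force: [0.4, 1.1, -4.6]
opening: 0.271
grasp_force: 59.0
```

```bash
python3 - <<'E'
from h import *
for i in range(3):
    o=ctrl.get_obs();print(o["eef_pos"],o["wrist_force"],o["torque"],o["time_s"])
    a=ctrl.camera("wrist" if i==2 else "scene")[:,:,::-1];cv2.imwrite(f"pics/w5_{i}.png",a)
E
```

```text
[0.6231 0.1609 0.2741] [ 0.3851  1.0585 -4.5586] [ 0.0062  0.046  -0.0397] 9.15
[0.623 0.161 0.274] [ 0.6842  0.7056 -3.3819] [0.0438 0.0139 0.0078] 9.2
[0.623  0.1609 0.274 ] [-0.5377 -0.457  -3.329 ] [-0.0628  0.0171  0.0303] 9.25
```

View pics/w5_2.png

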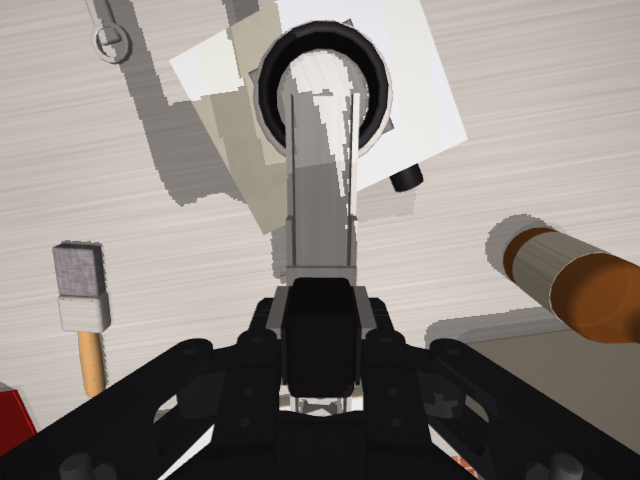

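Emit:
{"name": "carry_out", "arguments": {"steps": [0,0.001,0.002,0,0,0,0,0,0.001,0.004,0,0,0,0,0,0.001,0.006,0,0,0,0,0,0.001,0.008,0,0,0,0,0,0.001,0.01,0,0,0,0,0,0.001,0.01,0,0,0,0,0,0.001,0.01,0,0,0,0]}}

```text
time_s: 10.0
eef_pos: [0.6231, 0.162, 0.2644]
eef_rot: [0.0, 0.077, 0.997, 0.0]
wrist_force: [-0.5, 0.1, 1.9]
opening: 0.277
grasp_force: 59.8
```

Emit:
{"name": "carry_out", "arguments": {"steps": [0,0,0.001,0,0,0,0,0,0,0.002,0,0,0,0,0,0,0.002,0,0,0,0]}}

```text
time_s: 10.3
eef_pos: [0.6233, 0.162, 0.2622]
eef_rot: [0.0, 0.077, 0.997, 0.0]
wrist_force: [-0.4, 0.6, 3.6]
opening: 0.271
grasp_force: 60.1
```

```bash
cat > rd.py <<'E'
from h import *
import sys
F=[];Q=[]
for i in range(int(sys.argv[1])):
    a=ctrl.camera("wrist");o=ctrl.get_obs();F.append(o["wrist_force"]);Q.append(o["torque"])
print(o["eef_pos"],"F",np.mean(F,0),np.std(F,0),"M",np.mean(Q,0),o["time_s"])
T=tool();print(T[:3,:3],o["q"]);cv2.imwrite(sys.argv[2],a[:,:,::-1])
E
python3 rd.py 6 pics/w6.png; python3 - <<'E'
import cv2,numpy as np
a=cv2.imread("pics/w5_2.png");b=cv2.imread("pics/w6.png")
def f(i):
    m=i[60:130,280:370].astype(int); return m
# grip pitch check: block top edge & spout front edge rows
for i in(a,b):
    g=cv2.cvtColor(i,6).astype(int); col=g[60:130,318:328].mean(1); print(60+np.argmax(np.abs(np.diff(col))), [int(v) for v in col[25:45]])
E
```

```text
[0.6232 0.162  0.2622] F [0.6826 0.517  4.0334] [0.6719 0.5697 0.5707] M [ 0.1494  0.4932 -0.047 ] 10.6
[[-0.988   0.1542  0.0008]
 [ 0.1542  0.988   0.0001]
 [-0.0008  0.0002 -1.    ]] [ 0.0703  0.367   1.4618  0.      1.312  -1.3457]
95 [228, 228, 228, 225, 182, 182, 182, 180, 156, 146, 159, 216, 228, 228, 228, 228, 228, 228, 228, 227]
114 [195, 195, 195, 195, 195, 195, 196, 195, 195, 200, 223, 227, 227, 228, 228, 228, 228, 228, 228, 228]
```

```bash
python3 -c "
from math import *
for d in range(0,46,2):
    t=radians(d);x,z=.066,.1014;print(d,round(x*(1-cos(t))+z*sin(t),4),round(z*(1-cos(t))-x*sin(t),4),round(-t,3))"
```

```text
0 0.0 0.0 -0.0
2 0.0036 -0.0022 -0.035
4 0.0072 -0.0044 -0.07
6 0.011 -0.0063 -0.105
8 0.0148 -0.0082 -0.14
10 0.0186 -0.0099 -0.175
12 0.0225 -0.0115 -0.209
14 0.0265 -0.013 -0.244
16 0.0305 -0.0143 -0.279
18 0.0346 -0.0154 -0.314
20 0.0387 -0.0165 -0.349
22 0.0428 -0.0173 -0.384
24 0.0469 -0.0181 -0.419
26 0.0511 -0.0187 -0.454
28 0.0553 -0.0191 -0.489
30 0.0595 -0.0194 -0.524
32 0.0638 -0.0196 -0.559
34 0.068 -0.0196 -0.593
36 0.0722 -0.0194 -0.628
38 0.0764 -0.0191 -0.663
40 0.0806 -0.0187 -0.698
42 0.0848 -0.0181 -0.733
44 0.089 -0.0174 -0.768
```

Emit:
{"name": "carry_out", "arguments": {"steps": [0.0018,0,-0.0011,0,-0.0175,0,0,0.0036,0,-0.0022,0,-0.035,0,0,0.0054,0,-0.0033,0,-0.0525,0,0,0.0072,0,-0.0044,0,-0.07,0,0,0.0091,0,-0.0054,0,-0.0875,0,0,0.011,0,-0.0063,0,-0.105,0,0,0.0129,0,-0.0073,0,-0.1225,0,0,0.0148,0,-0.0082,0,-0.14,0,0,0.0148,0,-0.0082,0,-0.14,0,0]}}

```text
time_s: 11.5
eef_pos: [0.6078, 0.1643, 0.2702]
eef_rot: [0.07, 0.077, 0.995, -0.006]
wrist_force: [1.2, 0.3, 2.9]
opening: 0.269
grasp_force: 60.1
```

```bash
python3 rd.py 5 pics/w7.png
```

```text
[0.6081 0.1643 0.2697] F [-0.2657  0.6257  3.822 ] [0.6371 0.5907 0.6349] M [ 0.1807  0.4495 -0.0085] 11.75
[[-0.9786  0.1542  0.1365]
 [ 0.1527  0.988  -0.0215]
 [-0.1382 -0.0002 -0.9904]] [ 0.089   0.2668  1.5799 -0.0366  1.1606 -1.3146]
```

Emit:
{"name": "carry_out", "arguments": {"steps": [0.0018,0,-0.0011,0,-0.0175,0,0,0.0036,0,-0.0022,0,-0.035,0,0,0.0072,0,-0.0044,0,-0.07,0,0,0.011,0,-0.0063,0,-0.105,0,0,0.0148,0,-0.0082,0,-0.14,0,0,0.0186,0,-0.0099,0,-0.175,0,0,0.0225,0,-0.0115,0,-0.209,0,0,0.0225,0,-0.0115,0,-0.209,0,0,0.0225,0,-0.0115,0,-0.209,0,0]}}

```text
time_s: 12.65
eef_pos: [0.584, 0.1681, 0.278]
eef_rot: [0.172, 0.076, 0.982, -0.013]
wrist_force: [-3.0, 0.7, 3.1]
opening: 0.269
grasp_force: 60.0
```

```bash
python3 rd.py 5 pics/w8.png
```

```text
[0.5848 0.1679 0.278 ] F [-2.4983  0.7859  2.8147] [0.7954 0.365  0.5076] M [0.2656 0.8773 0.0184] 12.9
[[-0.9288  0.1544  0.3369]
 [ 0.1451  0.988  -0.0526]
 [-0.3409 -0.     -0.9401]] [ 0.1233  0.1291  1.7519 -0.1173  0.9284 -1.2379]
```

Emit:
{"name": "carry_out", "arguments": {"steps": [0.0018,0,-0.0009,0,-0.0175,0,0,0.0036,0,-0.0019,0,-0.035,0,0,0.0072,0,-0.0039,0,-0.07,0,0,0.011,0,-0.0057,0,-0.105,0,0,0.0148,0,-0.0075,0,-0.14,0,0,0.0186,0,-0.0092,0,-0.175,0,0,0.0225,0,-0.0108,0,-0.209,0,0,0.0225,0,-0.0108,0,-0.209,0,0,0.0225,0,-0.0108,0,-0.209,0,0]}}

```text
time_s: 13.8
eef_pos: [0.5598, 0.1718, 0.2806]
eef_rot: [0.274, 0.074, 0.959, -0.021]
wrist_force: [-3.9, 1.5, 1.7]
opening: 0.278
grasp_force: 60.1
```

```bash
python3 rd.py 5 pics/w9.png; python3 -c "
from h import *
cv2.imwrite('pics/s9.png',np.vstack([cv2.resize(ctrl.camera('scene')[150:300,330:480,::-1],(560,560)[:2])]))"
```

```text
[0.5606 0.1717 0.2809] F [-3.7291  0.0046  2.5904] [0.8972 0.5598 0.4791] M [0.1549 0.9432 0.0079] 14.05
[[-0.8381  0.1544  0.5231]
 [ 0.131   0.988  -0.0817]
 [-0.5295  0.     -0.8483]] [ 0.166   0.0145  1.9173 -0.2648  0.6924 -1.0901]
```

View pics/s9.png

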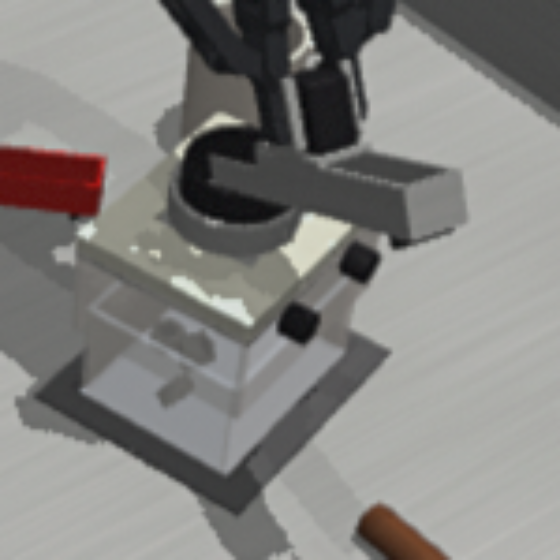

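Emit:
{"name": "carry_out", "arguments": {"steps": [0.0021,0,-0.0006,0,-0.0175,0,0,0.0042,0,-0.0013,0,-0.035,0,0,0.0079,0,-0.0032,0,-0.07,0,0,0.0118,0,-0.005,0,-0.105,0,0,0.0118,0,-0.005,0,-0.105,0,0,0.0118,0,-0.005,0,-0.105,0,0]}}

```text
time_s: 14.7
eef_pos: [0.5473, 0.174, 0.2785]
eef_rot: [0.324, 0.073, 0.943, -0.025]
wrist_force: [-3.6, -0.1, 3.0]
opening: 0.269
grasp_force: 60.3
```

```bash
python3 rd.py 5 pics/w10.png; python3 -c "
from h import *
a=cv2.resize(ctrl.camera('scene')[170:280,345:445,::-1],(500,550),interpolation=2)
w=cv2.imread('pics/w10.png')[0:480:,200:440]
cv2.imwrite('pics/s10.png',np.hstack([a,cv2.resize(w,(275,550))]))"
```

```text
[0.5477 0.1738 0.2786] F [-4.7146  1.1783  2.5074] [0.8558 0.3907 0.4662] M [0.3714 1.1614 0.0932] 14.95
[[-0.7793  0.1544  0.6074]
 [ 0.1219  0.988  -0.0947]
 [-0.6147  0.0002 -0.7887]] [ 0.1914 -0.0288  1.9984 -0.3935  0.575  -0.9581]
```

View pics/s10.png

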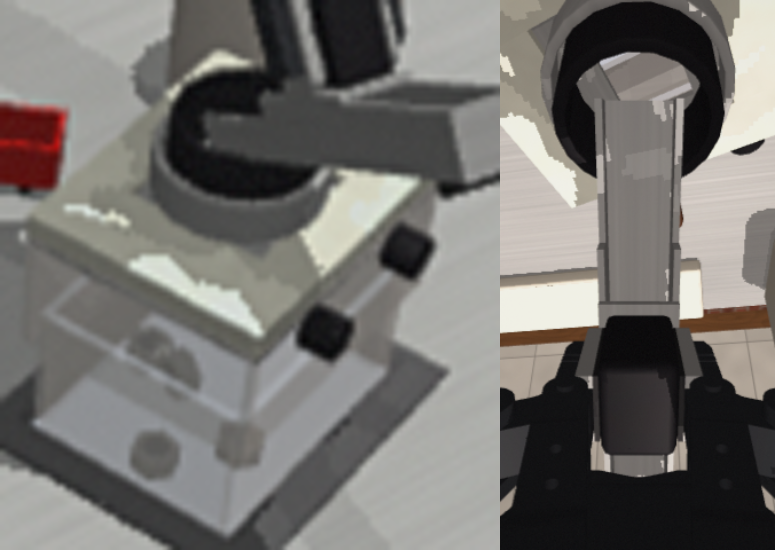

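```bash
python3 - <<'E'
from h import *
im=ctrl.camera("scene");cv2.imwrite("pics/s11.png",im[:,:,::-1]);s4=cv2.imread("pics/s4.png")[:,:,::-1]; s0=cv2.imread("pics/scene0.png")[:,:,::-1]
for uv in((375,239),(381,244),(376,261),(393,259)):
    for z in(.004,.012,.03,.06,.11,.12):
        p=plane("scene",uv,z); print(uv,z,p[:2]-[.536,.1757],end=" ")
    print()
for n,a in(("s0",s0),("s4",s4),("now",im)):
    print(n);print(a[226:266:2,366:402:2].mean(2).astype(int))
E
```

```text
(375, 239) 0.004 [-0.0389 -0.0029] (375, 239) 0.012 [-0.0328 -0.0083] (375, 239) 0.03 [-0.0192 -0.0205] (375, 239) 0.06 [ 0.0034 -0.0408] (375, 239) 0.11 [ 0.0411 -0.0748] (375, 239) 0.12 [ 0.0487 -0.0815] 
(381, 244) 0.004 [-0.0193 -0.0016] (381, 244) 0.012 [-0.0134 -0.007 ] (381, 244) 0.03 [-0.0003 -0.0193] (381, 244) 0.06 [ 0.0216 -0.0397] (381, 244) 0.11 [ 0.0581 -0.0736] (381, 244) 0.12 [ 0.0654 -0.0804] 
(376, 261) 0.004 [ 0.0144 -0.0419] (376, 261) 0.012 [ 0.02   -0.0469] (376, 261) 0.03 [ 0.0324 -0.0583] (376, 261) 0.06 [ 0.053  -0.0772] (376, 261) 0.11 [ 0.0875 -0.1087] (376, 261) 0.12 [ 0.0944 -0.115 ] 
(393, 259) 0.004 [ 0.03   -0.0085] (393, 259) 0.012 [ 0.0354 -0.0138] (393, 259) 0.03 [ 0.0475 -0.0259] (393, 259) 0.06 [ 0.0675 -0.046 ] (393, 259) 0.11 [ 0.101  -0.0796] (393, 259) 0.12 [ 0.1077 -0.0863] 
s0
[[ 75  88  90  86  99 154 207 206 203 204 205 205 204 204 205 206 205 206]
 [103  88  81  92  88  86 100 172 207 203 203 203 204 204 206 205 205 205]
 [103 101  98  85  91  93  89  86 112 188 207 207 206 205 205 205 205 207]
 [100 100 100  99  98  97  92  91  88  88 12
[... 3540 characters left out ...]
145 146 126 140 153 166]
 [144 132 126 125 126 127 113 111 136 134 147 144 145 145 125 145 167 149]
 [144 145 142 129 126 126 126 123 124 135 159 155 144 143 125 162 149 135]
 [144 145 145 146 142 130 126 126 126 126 125 144 160 151 134 147 135 136]
 [146 145 144 145 146 146 141 126 125 126 127 125 115 122 119 136 136 137]
 [144 145 144 134 116 114 132 146 136 126 126 121 100 104 109 115 136 152]
 [144 145 146 104  89  89  94 124 146 144 134 111 103 104 113 113 152 153]
 [144 146 143  99  92  88  94 105 146 145 147  99  99 103 114 110 155 152]
 [147 147 141  90  99  98  98 111 146 145 145 139 110  98 105 111 153 153]
 [ 68 111 149 116  92  93  95 143 146 146 145 145 140 145 149 153 152 153]]
```

```bash
python3 - <<'E'
from h import *
im=cv2.imread("pics/s11.png").astype(int);s0=cv2.imread("pics/scene0.png").astype(int)
d=(s0-im).mean(2); m=((d>12)).astype(np.uint8); m[:228]=0;m[285:]=0;m[:,:355]=0;m[:,415:]=0
n,l,s,c=cv2.connectedComponentsWithStats(m,connectivity=4)
for i in range(1,n):
    if s[i][4]>6: print(s[i],c[i])
for r in range(228,250): print("".join("#" if v else "." for v in m[r,364:400]))
for f in("w3","w9","w10"):
    a=cv2.imread(f"pics/{f}.png").mean(2)[396:416,300:345]; print(f,a.mean(),a.std()); print(a[::3,::4].astype(int))
E
```

```text
[393 228  15   9  74] [399.3243 230.527 ]
[370 235  15  15 117] [377.5897 241.3932]
[388 255  10   9  49] [392.1429 259.4898]
[371 256  10  10  84] [375.4286 260.5952]
[381 274  19  11 131] [390.7405 280.3282]
.............................#######
.............................#######
..............................######
...............................#####
...............................#####
................................####
.................................###
..........###....................###
........######....................#.
.......########.....................
.......#########....................
......##########.#..................
......#############...............#.
.......#############.............#..
.........###########................
........#.###########...............
.............########...............
..............#######...............
...............######...............
..............##..###...............
...............###.##...............
................#...................
w3 110.80407407407407 57.109967633986685
[[ 15  11  15  15  16  15  16  16  
[... 421 characters left out ...]
113 114 130 116 113 114 113 132 131 115  64]
 [109 114 113 113 112 113 115 113 113 114 114  62]
 [109 114 113 114 111 113 114 112 115 114 114  63]
 [107 114 113 113 111 113 114 112 114 113 113  63]
 [106 113 114 112 112 113 114 112 114 113 113  60]
 [ 18  18  83 108 111 113 113 110 105  45  17  17]]
w10 102.30444444444444 28.789206739529277
[[ 42  41  40  41  41  43  42  41  43  44  45  39]
 [109 113 113 113 112 113 114 113 113 113 113  63]
 [107 114 113 113 112 113 113 113 113 113 183  63]
 [107 113 113 112 111 113 113 112 114 113 113  63]
 [107 113 112 112 110 112 113 113 113 113 114  63]
 [107 113 113 112 111 113 113 112 113 113 113  60]
 [ 17  14  82 108 110 130 115 109 104  44  16  17]]
```

Emit:
{"name": "carry_out", "arguments": {"steps": [-0.0012,0,-0.0016,0,0,0,0,-0.0037,0,-0.0047,0,0,0,0,-0.0074,0,-0.0095,0,0,0,0,-0.0123,0,-0.0158,0,0,0,0,-0.0184,0,-0.0237,0,0,0,0,-0.0246,0,-0.0315,0,0,0,0,-0.0307,0,-0.0394,0,0,0,0,-0.037,0,-0.0473,0,0,0,0,-0.043,0,-0.0552,0,0,0,0,-0.049,0,-0.063,0,0,0,0,-0.049,0,-0.063,0,0.1,0,0,-0.049,0,-0.063,0,0.2,0,0,-0.049,0,-0.063,0,0.3,0,0,-0.049,0,-0.063,0,0.4,0,0,-0.049,0,-0.063,0,0.5,0,0,-0.049,0,-0.063,0,0.6,0,0,-0.049,0,-0.063,0,0.663,0,0,-0.049,0,-0.063,0,0.663,0,0,-0.049,0,-0.063,0,0.663,0,0]}}

```text
time_s: 16.95
eef_pos: [0.5479, 0.1737, 0.3586]
eef_rot: [0.001, 0.077, 0.997, -0.0]
wrist_force: [-0.1, -1.0, -3.5]
opening: 0.272
grasp_force: 59.2
```

```bash
python3 rd.py 8 pics/w12.png; python3 - <<'E'
from h import *
T=tool();d=np.array([.5252,-.1812,0])-T[:3,3];print(T[:3,:3].T@[d[0],d[1],0])
im=ctrl.camera("scene");cv2.imwrite("pics/s12.png",im[:,:,::-1]);im=im.astype(int);s0=cv2.imread("pics/scene0.png")[:,:,::-1].astype(int)
m=((s0-im).mean(2)>12).astype(np.uint8); m[:228]=0;m[285:]=0;m[:,:355]=0;m[:,415:]=0
n,l,s,c=cv2.connectedComponentsWithStats(m,connectivity=4)
for i in range(1,n):
    if s[i][4]>6: print(s[i],c[i])
# grip pitch check: spout front edge row, compare w3 / w5
for f in("w3","w5_2","w12"):
    g=cv2.imread(f"pics/{f}.png").mean(2); c=g[60:140,315:330].mean(1); print(f,60+np.argsort(-np.abs(np.diff(c)))[:4], 'block', np.argmax(np.diff(g[255:300,310:330].mean(1))<-25)+255)
E
```

```text
[0.5474 0.1739 0.3588] F [ 0.0271 -0.0705 -2.9874] [0.4036 0.3569 0.3982] M [-0.0135  0.0102  0.0035] 17.35
[[-0.9881  0.1539  0.0007]
 [ 0.1539  0.9881 -0.    ]
 [-0.0007  0.0001 -1.    ]] [ 0.101   0.1378  1.5447 -0.0001  1.4585 -1.3153]
[-0.0327 -0.3543 -0.    ]
[388 228  19  10 118] [396.5508 231.2034]
[370 235  15  15 117] [377.4701 241.2137]
[388 255  10   9  49] [392.1837 259.3878]
[371 256  10  10  84] [375.4286 260.5952]
[376 279   5   3  12] [378.1667 280.0833]
[381 279   5   2   7] [382.8571 279.2857]
w3 [95 64 96 88] block 276
w5_2 [95 88 93 92] block 276
w12 [112 130  88  87] block 274
```

Emit:
{"name": "carry_out", "arguments": {"steps": [0,-0.005,0,0,0,0,0,-0.001,-0.015,0,0,0,0,0,-0.003,-0.03,0,0,0,0,0,-0.005,-0.05,0,0,0,0,0,-0.007,-0.075,0,0,0,0,0,-0.01,-0.105,0,0,0,0,0,-0.013,-0.135,0.005,0,0,0,0,-0.016,-0.165,0.01,0,0,0,0,-0.019,-0.195,0.02,0,0,0,0,-0.022,-0.225,0.03,0,0,0,0,-0.025,-0.255,0.04,0,0,0,0,-0.027,-0.285,0.046,0,0,0,0,-0.029,-0.31,0.05,0,0,0,0,-0.031,-0.33,0.052,0,0,0,0,-0.032,-0.345,0.052,0,0,0,0,-0.033,-0.352,0.052,0,0,0,0,-0.033,-0.354,0.052,0,0,0,0,-0.033,-0.354,0.052,0,0,0,0,-0.033,-0.354,0.052,0,0,0,0]}}

```text
time_s: 19.3
eef_pos: [0.5257, -0.1804, 0.3067]
eef_rot: [0.0, 0.077, 0.997, 0.0]
wrist_force: [-0.4, -0.3, -4.4]
opening: 0.276
grasp_force: 59.2
```

```bash
python3 rd.py 2 pics/w13.png; python3 - <<'E'
from h import *
a=cv2.imread("pics/w3.png",0);b=cv2.imread("pics/w13.png",0)
for nm,(y0,y1,x0,x1) in dict(spout=(85,215,280,365),ledge=(205,232,282,362),bridge=(255,290,282,362)).items():
    t=a[y0:y1,x0:x1]; r=cv2.matchTemplate(b[y0-20:y1+20,x0-10:x1+10],t,5); _,v,_,p=cv2.minMaxLoc(r); print(nm,v,p[0]-10,p[1]-20)
for f,g in(("w3",a),("w13",b)):
    print(f,[int(v) for v in g[80:112,286:292].mean(1)],[int(v) for v in g[80:112,353:358].mean(1)])
E
```

```text
[ 0.5257 -0.1803  0.3067] F [ 0.0801 -0.7253 -3.0694] [0.1486 0.1874 0.0376] M [ 0.0215 -0.0018  0.0067] 19.4
[[-0.9882  0.153   0.0001]
 [ 0.153   0.9882  0.0001]
 [-0.0001  0.0001 -1.    ]] [-0.544   0.1357  1.6528  0.0002  1.3531 -1.9612]
spout 0.8235238194465637 -1 -6
ledge 0.9093676805496216 0 -2
bridge 0.9778267741203308 0 -2
w3 [129, 129, 126, 126, 127, 129, 127, 125, 125, 127, 125, 124, 137, 188, 185, 183, 184, 184, 184, 185, 190, 190, 190, 190, 190, 190, 190, 190, 190, 189, 190, 190] [199, 198, 196, 198, 199, 200, 200, 201, 200, 196, 193, 200, 198, 156, 134, 132, 135, 135, 135, 135, 135, 136, 135, 135, 136, 139, 139, 139, 139, 139, 139, 139]
w13 [129, 127, 127, 129, 129, 129, 140, 154, 152, 153, 148, 149, 149, 149, 149, 150, 155, 155, 154, 154, 154, 150, 150, 150, 150, 151, 154, 154, 152, 152, 149, 150] [198, 197, 198, 200, 201, 200, 182, 131, 128, 128, 128, 128, 128, 129, 132, 132, 132, 132, 132, 132, 132, 132, 131, 132, 135, 135, 135, 135, 135, 135, 135, 135]
```

```bash
python3 - <<'E'
from h import *
a=cv2.imread("pics/w3.png",0).astype(float);b=cv2.imread("pics/w13.png",0).astype(float)
for f,g in(("w3",a),("w13",b)):
    for r0,r1 in((98,108),(130,140),(195,205),(240,250)):
        l=g[r0:r1].mean(0); print(f,r0,"L",[int(v) for v in l[280:300]],"R",[int(v) for v in l[346:364]])
E
```

```text
w3 98 L [124, 124, 124, 124, 142, 192, 204, 204, 204, 204, 200, 118, 73, 131, 193, 204, 203, 203, 202, 204] R [143, 143, 142, 142, 123, 78, 61, 117, 139, 142, 142, 142, 142, 170, 197, 201, 201, 202]
w3 130 L [126, 126, 126, 127, 126, 159, 196, 205, 205, 205, 206, 158, 94, 74, 133, 125, 117, 116, 120, 126] R [140, 140, 140, 132, 83, 61, 107, 136, 140, 140, 140, 140, 165, 190, 195, 197, 196, 196]
w3 195 L [117, 118, 118, 118, 119, 118, 117, 112, 112, 111, 111, 111, 102, 72, 62, 102, 112, 112, 111, 112] R [112, 112, 90, 66, 79, 105, 111, 111, 111, 111, 150, 177, 182, 182, 182, 182, 181, 181]
w3 240 L [126, 126, 126, 127, 126, 126, 115, 111, 111, 111, 111, 107, 75, 61, 62, 68, 104, 111, 111, 111] R [112, 79, 62, 61, 61, 100, 110, 111, 111, 152, 185, 195, 195, 195, 195, 194, 194, 194]
w13 98 L [124, 124, 148, 193, 203, 204, 204, 204, 205, 120, 72, 108, 188, 204, 203, 203, 202, 203, 206, 208] R [139, 138, 138, 138, 112, 73, 61, 116, 136, 138, 138, 138, 138, 160, 194, 201, 201, 201]
w13 130 L [126, 127, 127, 145, 192, 203, 204, 204, 204, 200, 116, 72, 127, 185, 156, 139, 140, 141, 129, 125] R [136, 136, 135, 119, 78, 61, 108, 132, 136, 136, 136, 136, 160, 188, 195, 196, 197, 195]
w13 195 L [119, 120, 120, 120, 120, 118, 112, 110, 110, 110, 110, 100, 72, 62, 95, 109, 110, 110, 110, 111] R [110, 110, 77, 61, 84, 105, 110, 110, 110, 110, 150, 177, 182, 182, 182, 181, 181, 181]
w13 240 L [127, 127, 127, 127, 127, 117, 111, 110, 110, 110, 110, 82, 64, 61, 62, 88, 107, 110, 110, 111] R [106, 73, 61, 61, 64, 102, 110, 110, 118, 141, 146, 186, 195, 195, 195, 195, 195, 195]
```

Emit:
{"name": "carry_out", "arguments": {"steps": [0.002,0,0.005,0,-0.045,0,0,0.002,0,0.015,0,-0.045,0,0,0.002,0,0.03,0,-0.045,0,0,0.002,0,0.05,0,-0.045,0,0,0.002,0,0.07,0,-0.045,0,0,0.002,0,0.09,0,-0.045,0,0,0.002,0,0.11,0,-0.045,0,0,0.002,0,0.13,0,-0.045,0,0,0.002,0,0.15,0,-0.045,0,0,0.002,0,0.167,0,-0.045,0,0,0.002,0,0.18,0,-0.045,0,0,0.002,0,0.188,0,-0.045,0,0,0.002,0,0.193,0,-0.045,0,0,0.002,0,0.195,0,-0.045,0,0,0.002,0,0.195,0,-0.045,0,0,0.002,0,0.195,0,-0.045,0,0]}}

```text
time_s: 21.0
eef_pos: [0.5241, -0.1811, 0.1123]
eef_rot: [0.023, 0.077, 0.997, -0.002]
wrist_force: [-0.1, -0.6, -3.0]
opening: 0.271
grasp_force: 59.3
```

```bash
python3 rd.py 3 pics/w14.png
```

```text
[ 0.524  -0.181   0.1122] F [-0.1675  0.3318 -2.7993] [0.0218 0.1335 0.4387] M [ 0.0161  0.0651 -0.0157] 21.15
[[-0.987   0.1542  0.0454]
 [ 0.154   0.988  -0.0076]
 [-0.046  -0.0005 -0.9989]] [-0.5547  0.3663  1.813   0.022   0.9198 -1.9837]
```

Emit:
{"name": "carry_out", "arguments": {"steps": [0,0,0.001,0,0,0,0,0,0,0.002,0,0,0,0,0,0,0.003,0,0,0,0,0,0,0.003,0,0,0,0]}}

```text
time_s: 21.55
eef_pos: [0.5236, -0.1807, 0.1083]
eef_rot: [0.022, 0.077, 0.997, -0.002]
wrist_force: [0.4, 0.1, -3.5]
opening: 0.271
grasp_force: 59.3
```

```bash
python3 rd.py 4 pics/w15.png
```

```text
[ 0.5238 -0.1809  0.1086] F [-0.112   0.1738 -3.1755] [0.1702 0.3861 0.3612] M [0.0064 0.0742 0.0039] 21.75
[[-0.987   0.1543  0.0444]
 [ 0.1541  0.988  -0.0069]
 [-0.045   0.     -0.999 ]] [-0.5547  0.3727  1.8136  0.0221  0.9139 -1.9837]
```

Not yet touching; creep down.

Emit:
{"name": "carry_out", "arguments": {"steps": [0,0,0.0007,0,0,0,0,0,0,0.0014,0,0,0,0,0,0,0.0014,0,0,0,0]}}

```text
time_s: 22.05
eef_pos: [0.524, -0.181, 0.1077]
eef_rot: [0.023, 0.077, 0.997, -0.002]
wrist_force: [-2.6, 1.4, 2.3]
opening: 0.276
grasp_force: 60.1
```

Emit:
{"name": "carry_out", "arguments": {"steps": [0,0,0.0005,0,0,0,0,0,0,0.001,0,0,0,0,0,0,0.001,0,0,0,0]}}

```text
time_s: 22.35
eef_pos: [0.5241, -0.1811, 0.1073]
eef_rot: [0.023, 0.077, 0.997, -0.002]
wrist_force: [-5.2, 1.6, 9.9]
opening: 0.278
grasp_force: 61.2
```

Emit:
{"name": "carry_out", "arguments": {"steps": [0,0,-0.0008,0,0,0,0,0,0,-0.0008,0,0,0,0.3,0,0,-0.0008,0,0,0,0.4,0,0,-0.0008,0,0,0,0.6,0,0,-0.0008,0,0,0,0.8,0,0,-0.0008,0,0,0,0.8,0,0,-0.0008,0,0,0,0.8,0,0,-0.0008,0,0,0,0.8,0,0,-0.01,0,0,0,0.8,0,0,-0.03,0,0,0,0.8,0,0,-0.06,0,0,0,0.8,0,0,-0.1,0,0,0,0.8,0,0,-0.14,0,0.045,0,0.8,0,0,-0.18,0,0.045,0,0.8,0,0,-0.2,0,0.045,0,0.8,0,0,-0.2,0,0.045,0,0.8]}}

```text
time_s: 23.95
eef_pos: [0.5164, -0.1802, 0.3108]
eef_rot: [0.004, 0.077, 0.997, -0.002]
wrist_force: [0.2, 0.1, 0.5]
opening: 0.803
grasp_force: 0.0
```

```bash
python3 rd.py 2 pics/w16.png; python3 - <<'E'
from h import *
T=tool();im=cv2.imread("pics/w16.png");print(ctrl.get_obs()["opening"])
for b in blobs(im,(250,120,400,300),40):
    if b[0]>300: print(b,plane("wrist",b[1],.07,T))
s=ctrl.camera("scene");cv2.imwrite("pics/s16.png",s[:,:,::-1])
print("scene grip",blobs(s,(215,280,260,330)),"orig (235.9,306.2)")
s=s.astype(int);s0=cv2.imread("pics/scene0.png")[:,:,::-1].astype(int)
# chute region difference vs start
d=np.abs(s-s0).mean(2)[275:365,210:270]; print("chute diff",(d>25).sum(), np.argwhere(d>25)[::8][:25].tolist())
m=((s0-s).mean(2)>12).astype(np.uint8); m[:228]=0;m[285:]=0;m[:,:355]=0;m[:,415:]=0
n,l,st,c=cv2.connectedComponentsWithStats(m,connectivity=4)
print([ (st[i].tolist(),c[i]) for i in range(1,n) if st[i][4]>6])
E
```

```text
[ 0.5148 -0.1793  0.3062] F [-0.3485  0.1511 -0.4844] [0.2136 0.383  0.6192] M [ 0.0118  0.0102 -0.0337] 24.05
[[-0.988   0.1542  0.0006]
 [ 0.1542  0.988  -0.0004]
 [-0.0007 -0.0003 -1.    ]] [-0.553   0.1119  1.6802 -0.      1.3487 -1.969 ]
0.798881977771877
(np.int32(894), array([320.1309, 226.6264]), array([308, 206,  27,  42])) [ 0.5233 -0.1812  0.07  ]
scene grip [(np.int32(304), array([235.125, 306.875]), array([227, 295,  18,  25]))] orig (235.9,306.2)
chute diff 978 [[0, 0], [1, 0], [2, 0], [3, 0], [4, 0], [5, 0], [6, 0], [7, 0], [8, 1], [8, 21], [9, 20], [10, 5], [11, 4], [12, 2], [12, 22], [13, 6], [14, 2], [14, 21], [15, 5], [16, 0], [16, 9], [17, 3], [18, 0], [18, 9], [19, 2]]
[([370, 235, 15, 15, 113], array([377.4867, 241.2035])), ([388, 255, 10, 9, 47], array([392.0213, 259.4894])), ([371, 256, 10, 10, 83], array([375.3735, 260.6265]))]
```

```bash
python3 -c "
from bench import ctrl
print(ctrl.hand_in())"
```

```text
the job is handed in; nothing more can be done
None
```

The job is handed in at about 24 s of the 64 s allowed: by the camera images all four nuts are in the bin, and the empty chute is back on its feet where it started, though I confirmed both from pixel measurements (my 10 picture views were used up before the lift-off) and the hand-in returned no verdict.

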